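# Seasonings back in the rack by height

## Robot

A 6-joint arm with a two-finger parallel gripper is mounted at the origin on a cart in front of the work surface, level with it; the furniture and walls round the work are solid. World frame = base frame: x ahead of the robot, y to its left, z up, the work surface at z = 0. Lengths are in m, angles in rad, forces in N, time in s.
With the tool pointing down it reaches from about 0.35 to 0.775 m from the base axis. Payload 5.5 kg.
Tool frame: the origin (TCP) lies between the finger pads; the fingertips stand 22 mm ahead of it and the grasp point (between the pads) lies 3 mm ahead of it; z points along the fingers, y is the line along which they close (so a half turn about z gives the same grasp; the last joint's range is limited). The gripper opens to 85 mm and grips with 20 to 120 N. Pads are 22 mm wide; open, the fingers measure 114 mm over their backs; the gripper's body (76 mm by 85 mm) begins 54 mm behind the grasp point. The pads swing forward as they close: fully open they stand 13 mm farther back than shut.
Start: joints at [0.996, 0.313, 0.046, 1.304, 0, 1.431], TCP at [0.242, 0.522, 0.253] pointing down, gripper open.
Joint ranges: [-2.76, 2.76], [-0.86, 1.69], [-1.03, 1.26], [-2.2, 2.34], [-1.47, 1.5], [-3.14, 3.14]. Speed limits (rad/s): [2.57, 2.57, 3.14, 3.14, 3.14, 3.14].

## Interface

Orientations are given as a unit quaternion [w, x, y, z].
In Python, from workcell import env gives the robot as it stands.
- The arm moves only by the tool nudge_tcp, called by a JSON object that holds its "name" and its "arguments". Schema: {"type":"object","properties":{"motion":{"type":"string"},"aperture":{"type":"number"},"clamp_n":{"type":"number"},"only":{"type":"string"},"quiet":{"type":"boolean"},"lines":{"type":"string"}},"required":["motion"],"additionalProperties":false}. motion is a string of 1 to 8 rows, parted by a bar, with the numbers parted by commas; each row has 6 numbers: dx, dy, dz in m, then a rotation vector rx, ry, rz in rad; each row is the pose to reach, as a shift and turn from the pose commanded when the call began, along the tool's axes at that moment; what a row does not reach only later rows make up. A row lasts 1/8 s, in which the tool goes at most 0.0625 m and 0.188 rad, less where a joint would pass 70% of its speed; a pose out of reach is approached as far as the arm can. aperture is the finger opening in m, set as the call begins (left out keeps the last). The fingers move at their own pace and stop on an object; clamp_n is the grip in N (left out, the last holds). Time passes only in rows, so rows that do not move let the fingers close. The tool returns the time, the measured TCP pose, the force, the opening and the grip force at its end. only (a regular expression) keeps the lines of the reply that match it, lines (a string "A,B") keeps lines A to B, and quiet returns only ok. Input that does not fit is refused with a message, and nothing moves.
- env.get_state(): the state, without advancing time (a new reading comes with each control period).
- env.read_camera(name): name is "scene" or "top" or "wrist"; returns a dict with "image" (384x512x3 uint8, red, green, blue), "K" (3x3 intrinsics, pixels), "R" (3x3) and "t" (3): a world point X has camera coordinates R X + t. Camera axes: x right, y down, z forward; pixel columns grow to the right and rows downward; lengths in m; the calibration is good to about 2 mm. A picture is of the moment at which its call begins. There is no depth.
- env.hand_in(): hands the job in; it is judged then, once.
The state is a dict: "clock": time; "joint_pos": joint angles; "qvel": joint speeds; "tau": joint torques, N m; "tcp_pos": TCP position; "orientation": TCP orientation; "wrist_force": force on the tool from outside, world axes, zero at the start; "ft_torque": the same for the moment, N m; "finger_gap": finger opening in m; "grip_force": force on a finger pad.
Only numpy, scipy, OpenCV 4.12 (cv2) and the standard library are available. Lean on these libraries where they do the work, as an engineer would, in place of code of your own. Each camera call takes 0.05 s, during which the arm holds its last target. There are 200 camera calls.

## Task

Put the seasoning bottle, the pepper mill, the spice jar and the salt shaker back into the ring rack, each standing upright on its own cork rest, in order of height: the tallest at the end of the rack that is farthest from the sink, going down to the shortest at the end next to the sink. Do not shift or knock over the drinking glass that stands among them.

Things in the scene. Friction and masses are not known exactly. Their poses are not given: they have to be found in the camera images.
- bottle: glass sauce bottle with a paper label, a tapering neck and a gold-coloured cap, the tallest of the four: 207 mm high, round, 58 mm across up to the shoulder 108 mm up; fingers closing higher meet a cone from 58 mm there to 28 mm at the cap (48 mm across at 137 mm). About 0.35 kg. Origin at the centre of its underside, z up
- mill: dark wooden pepper mill, second tallest: 170 mm high, foot 58 mm across, tapering to 48 mm at 120 mm; above that a round head, 50 mm across at 132 to 141 mm, narrowing to 34 mm at 154 mm, with a 12 mm metal knob on top. The head does not turn. About 0.18 kg. Origin at the centre of its underside, z up
- jar: spice jar with a red cap, third tallest: 106 mm high, round, 44 mm across from foot to cap, about 0.11 kg. Origin at the centre of its underside, z up
- shaker: clear salt shaker with a grey domed top, the shortest: 90 mm high, round, 44 mm across at 30 mm up, narrowing to 34 mm at 62 to 78 mm, then the dome; about 0.1 kg. Origin at the centre of its underside, z up
- glass: empty clear drinking glass, loose, 80 mm across and 91 mm high, to be left alone. Origin at the centre of its underside, z up
- rack: fixed oak plank 92 x 328 mm, top 14 mm up, with a row of four wire rings 78 mm apart, 74 mm wide inside, 4 mm wire, 48 mm above the worktop, on thin uprights no higher. It stands left (+y) or right (-y) of the sink, the steel basin in mid-worktop (y -0.2 to 0.2, x over 0.53). Origin on the worktop under its centre, y along the row, z up
- rest_a: cork disc, 62 mm across and 2 mm thick, on the plank under the ring at the +y end of the rack, 117 mm from the rack's centre. Origin at the centre of its underside on the plank, so its top is 2 mm higher, 16 mm above the worktop
- rest_b: the same cork disc under the next ring, 39 mm from the rack's centre on the +y side
- rest_c: the same cork disc under the next ring, 39 mm from the rack's centre on the -y side
- rest_d: the same cork disc under the ring at the -y end of the rack, 117 mm from the rack's centre

How it is judged:
At the end, for the whole second after the job is handed in: From the rack's end farthest from the sink: bottle, mill, jar, shaker, each upright (0.1 rad), released, at rest, foot down on its own cork rest (within 7 mm) and within 15 mm of its centre; the glass upright and within 30 mm of its start (((world y of rack above 0 m and horizontal distance between bottle and rest_a below 0.015 m and z of bottle in the frame of rest_a between -0.003 and 0.007 m and horizontal distance between mill and rest_b below 0.015 m and z of mill in the frame of rest_b between -0.003 and 0.007 m and horizontal distance between jar and rest_c below 0.015 m and z of jar in the frame of rest_c between -0.003 and 0.007 m and horizontal distance between shaker and rest_d below 0.015 m and z of shaker in the frame of rest_d between -0.003 and 0.007 m) or (world y of rack below 0 m and horizontal distance between bottle and rest_d below 0.015 m and z of bottle in the frame of rest_d between -0.003 and 0.007 m and horizontal distance between mill and rest_c below 0.015 m and z of mill in the frame of rest_c between -0.003 and 0.007 m and horizontal distance between jar and rest_b below 0.015 m and z of jar in the frame of rest_b between -0.003 and 0.007 m and horizontal distance between shaker and rest_a below 0.015 m and z of shaker in the frame of rest_a between -0.003 and 0.007 m)) and angle between each of bottle, mill, jar, shaker, glass's own z axis and vertical below 0.1 rad and linear speed of each of bottle, mill, jar, shaker below 0.02 m/s and distance of glass from where it was at the start of the episode below 0.03 m); the robot touches nothing.
It fails at once if the drinking glass is shifted by more than 30 mm or tipped (distance of glass from where it was at the start of the episode above 0.03 m or angle between glass's own z axis and vertical above 0.3 rad).
It also fails if it takes over 131 s, if anything falls off the work surface, if the arm or the gripper's body presses on something with over 40 N, if the wrist force passes 120 N, or if a joint passes its speed limit or range.

## Working session

There is one attempt and no reset: what is moved stays moved. The work goes in short steps, Python scripts to look and compute and a tool call to move; the robot and the scene stay as the last step left them, time stands still between calls to the robot, and variables do not carry over. Pictures are saved under pics/ and viewed, at most 14 in all, crops included, and the job is handed in when it is done.

```bash
ls; mkdir -p pics; python3 - <<'E'
from workcell import env
import cv2,pickle
d={}
for n in ["scene","top","wrist"]:
    c=env.read_camera(n); d[n]=c; cv2.imwrite(f"pics/{n}0.png",c["image"][:,:,::-1]); print(n,c["K"].tolist(),c["R"].round(4).tolist(),c["t"])
pickle.dump(d,open("cam0.pkl","wb")); s=env.get_state(); print(s)
E
```

```text
pics
workcell.py
scene [[411.74880712624713, 0.0, 250.58342158497464], [0.0, 411.74880712624713, 196.36248227550556], [0.0, 0.0, 1.0]] [[0.6627, -0.7489, -0.0033], [-0.4316, -0.3783, -0.8189], [0.612, 0.5442, -0.5739]] [-0.34067922  0.23205938  0.9860728 ]
top [[412.88889813600616, 0.0, 259.89699457670304], [0.0, 412.88889813600616, 195.3693319055386], [0.0, 0.0, 1.0]] [[-0.0049, -0.9999, 0.0134], [-0.996, 0.0037, -0.089], [0.0889, -0.0138, -0.9959]] [-0.01277628  0.50302906  1.25981482]
wrist [[270.0951755811548, 0.0, 258.2559909683107], [0.0, 270.0951755811548, 190.62289750432555], [0.0, 0.0, 1.0]] [[0.4219, 0.9066, -0.0019], [0.8634, -0.4012, 0.3058], [0.2765, -0.1307, -0.9521]] [-0.5743798  -0.0383923   0.38092577]
{'clock': 0.15, 'joint_pos': array([ 9.96407446e-01,  3.13838235e-01,  4.52243683e-02,  1.30359171e+00,
       -7.98662174e-06,  1.43119693e+00]), 'qvel': array([ 0.00017965, -0.00161399,  0.00141419, -0.00130738, -0.0016743 ,
        0.00169581]), 'tau': array([ 1.88274964e-03, -4.81065774e+01,  2.98814607e+01,  1.40073730e-02,
       -1.12586292e-04, -1.07745194e-06]), 'tcp_pos': array([0.24201626, 0.5211945 , 0.25260144]), 'orientation': array([-2.42496973e-04,  2.15686364e-01,  9.76462440e-01, -6.61596628e-04]), 'wrist_force': array([ 0.37858593,  0.07917759, -0.32081705]), 'ft_torque': array([ 0.01025847, -0.01818014,  0.00253214]), 'grip_force': 0.0, 'finger_gap': 0.08516139950909161}
```
View pics/scene0.png

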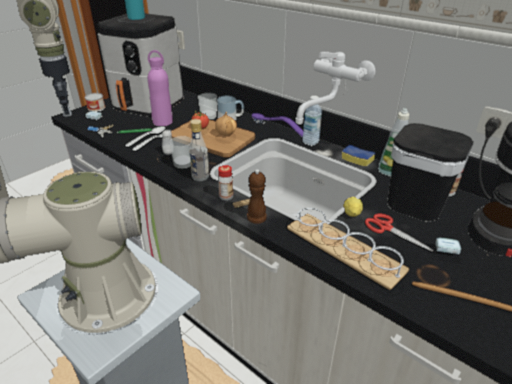

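View pics/top0.png

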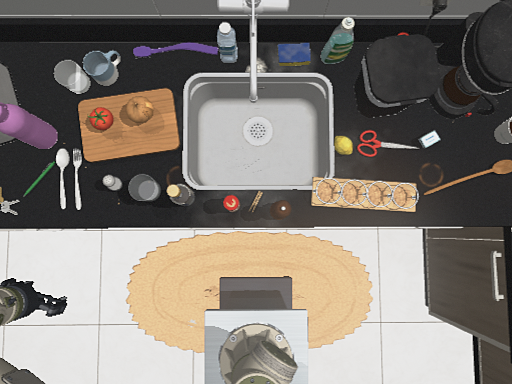

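Top view: shaker (112,183), glass (145,188), bottle cap (~173,190), jar cap (231,203), mill (283,209), and the rack between (312,180) and (417,210), right of the sink. So the bottle goes to rest_d, the mill to c, the jar to b and the shaker to a.

```bash
cat > h.py <<'E'
import numpy as np,cv2,pickle
def center(c): return -c["R"].T@c["t"]
def ray(c,uv):
    d=c["R"].T@np.linalg.solve(c["K"],[uv[0],uv[1],1.]); return center(c),d/np.linalg.norm(d)
def onz(c,uv,z):
    o,d=ray(c,uv); return o+d*(z-o[2])/d[2]
def proj(c,X):
    p=c["K"]@(c["R"]@np.asarray(X,float)+c["t"]); return p[:2]/p[2]
E
python3 - <<'E'
from h import *
d=pickle.load(open("cam0.pkl","rb"))
for n in d: print(n,center(d[n]).round(3))
t=d["top"]["image"][165:225,90:430,::-1]; cv2.imwrite("pics/tc.png",cv2.resize(t,None,fx=2.3,fy=2.3,interpolation=2))
t=d["scene"]["image"][105:290,150:410,::-1]; cv2.imwrite("pics/sc.png",cv2.resize(t,None,fx=3,fy=3,interpolation=2))
E
```

```text
scene [-0.278 -0.704  0.755]
top [0.389 0.003 1.3  ]
wrist [0.17  0.555 0.373]
```

View pics/tc.png

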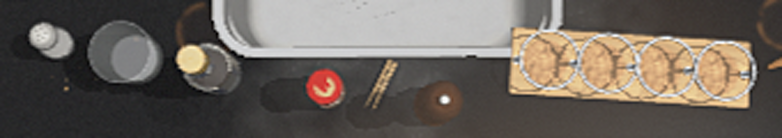

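View pics/sc.png

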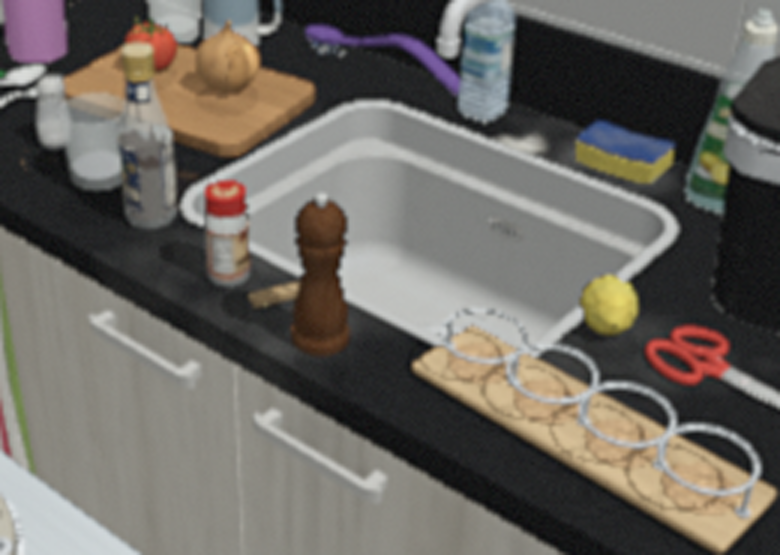

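Top crop: bottle cap (191,58), jar cap (325,88), mill knob (445,99), shaker dome (42,36), glass rim (~120,52), and plank corners about (512,28), (752,40), (750,108), (510,93). Scene crop: bottle cap top (139,48), jar cap (226,184), mill knob (322,196), shaker top (50,80). Everything is upright.

```bash
python3 - <<'E'
from h import *
d=pickle.load(open("cam0.pkl","rb")); T,S=d["top"],d["scene"]
t=lambda u,v:(90+(u+.5)/2.3-.5,165+(v+.5)/2.3-.5); s=lambda u,v:(150+(u+.5)/3-.5,105+(v+.5)/3-.5)
P=dict(bottle=((191,58),(139,48),.207),jar=((325,88),(226,186),.106),mill=((445,99),(322,197),.168),shaker=((42,36),(50,82),.088),glass=((122,52),(97,105),.091))
for k,(a,b,z) in P.items():
    (o1,d1),(o2,d2)=ray(T,t(*a)),ray(S,s(*b))
    x=np.linalg.lstsq(np.c_[d1,-d2],o2-o1,rcond=None)[0]; p,q=o1+d1*x[0],o2+d2*x[1]
    print(k,"top@z",onz(T,t(*a),z).round(4),"scene@z",onz(S,s(*b),z).round(4),"tri",((p+q)/2).round(4),"gap",np.linalg.norm(p-q).round(4))
# rack
for n,c,f,ps in(("top",T,t,[(512,28),(752,40),(750,108),(510,93)]),("scene",S,s,[(412,364),(478,324),(776,494),(728,546)])):
    X=np.array([onz(c,f(*p),.014) for p in ps]); print(n,X[:,:2].round(3).tolist(),X.mean(0).round(4))
# plank mask in both
for n,c,box in(("top",T,(300,170,425,215)),("scene",S,(280,205,412,292))):
    x0,y0,x1,y1=box; h=cv2.cvtColor(c["image"][y0:y1,x0:x1],cv2.COLOR_RGB2HSV)
    m=cv2.inRange(h,(8,50,110),(25,255,255)); m=cv2.morphologyEx(m,cv2.MORPH_CLOSE,np.ones((9,9)))
    cs=max(cv2.findContours(m,0,2)[0],key=cv2.contourArea)
    W=np.array([onz(c,(p[0][0]+x0,p[0][1]+y0),.014)[:2] for p in cv2.convexHull(cs)],np.float32)
    print(n,cv2.minAreaRect(W*1000))
E
```

```text
bottle top@z [0.5018 0.2187 0.207 ] scene@z [0.5042 0.2197 0.207 ] tri [0.5021 0.2181 0.2082] gap 0.0011
jar top@z [0.4737 0.0699 0.106 ] scene@z [0.4814 0.0752 0.106 ] tri [0.474  0.0689 0.1117] gap 0.0019
mill top@z [ 0.4556 -0.0768  0.168 ] scene@z [ 0.4525 -0.0786  0.168 ] tri [ 0.4554 -0.0766  0.1659] gap 0.0008
shaker top@z [0.5431 0.4326 0.088 ] scene@z [0.537  0.4292 0.088 ] tri [0.5426 0.4349 0.084 ] gap 0.0025
glass top@z [0.5218 0.3295 0.091 ] scene@z [0.5311 0.3352 0.091 ] tri [0.5224 0.3267 0.0973] gap 0.0033
top [[0.561, -0.18], [0.544, -0.509], [0.451, -0.503], [0.472, -0.176]] [ 0.5071 -0.3422  0.014 ]
scene [[0.471, -0.177], [0.564, -0.188], [0.534, -0.508], [0.454, -0.504]] [ 0.5057 -0.3442  0.014 ]
top ((500.6160583496094, -353.0602722167969), (354.2707214355469, 103.65161895751953), 85.70694732666016)
scene ((500.25506591796875, -345.13037109375), (336.2325134277344, 113.57868194580078), 86.31427764892578)
```

{"name": "nudge_tcp", "arguments": {"motion": "0,0,-0.05,0,0,0 | -0.05,-0.025,-0.05,0,0,0.17 | -0.1,-0.05,-0.05,0,0,0.34 | -0.16,-0.075,-0.05,0,0,0.51 | -0.21,-0.1,-0.05,0,0,0.68 | -0.26,-0.12,-0.05,0,0,0.85 | -0.31,-0.14,-0.05,0,0,1.02 | -0.364,-0.165,-0.05,0,0,1.196"}}

```text
clock: 1.15
tcp_pos: [0.5037, 0.2173, 0.3031]
orientation: [-0.0, 0.73, 0.684, 0.0]
wrist_force: [0.2, 0.1, -0.5]
finger_gap: 0.0856
grip_force: 0.0
```

{"name": "nudge_tcp", "arguments": {"motion": "0,0,0,0,0,0 | 0,0,0,0,0,0", "clamp_n": 60}}

```text
clock: 1.4
tcp_pos: [0.5025, 0.2184, 0.3029]
orientation: [-0.001, 0.728, 0.686, -0.0]
wrist_force: [-0.2, 0.9, 0.1]
finger_gap: 0.0858
grip_force: 0.0
```

```bash
python3 - <<'E'
from h import *
from workcell import env
print(env.get_state()["joint_pos"].round(3))
c=env.read_camera("wrist"); pickle.dump(c,open("w1.pkl","wb")); cv2.imwrite("pics/w1.png",c["image"][:,:,::-1]); print(center(c),proj(c,[.502,.2185,.207]),proj(c,[.522,.329,.091]))
T=pickle.load(open("cam0.pkl","rb"))["top"]
for p in[(549,58),(608,62),(666,67),(725,71)]: print(onz(T,(90+(p[0]+.5)/2.3-.5,165+(p[1]+.5)/2.3-.5),.048).round(4))
E
```

```text
[0.263 0.252 0.084 1.404 0.    1.894]
[0.50647087 0.29744642 0.42373277] [258.93122301 201.10299307] [270.57195703  73.79878139]
[ 0.5166 -0.224   0.048 ]
[ 0.511  -0.3024  0.048 ]
[ 0.504  -0.3796  0.048 ]
[ 0.4984 -0.4582  0.048 ]
```

View pics/w1.png

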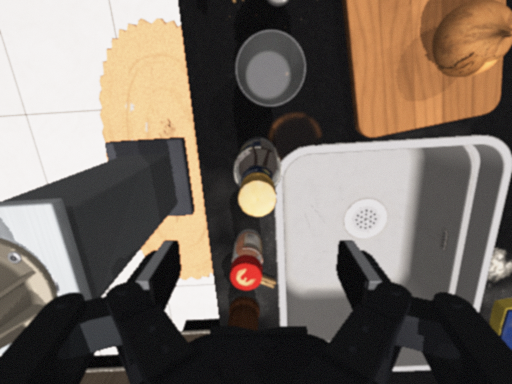

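Wrist view: bottle cap at (257,198), predicted (259,201), which agrees to about 2 mm. Glass rim at (270,68). Descending on the neck.

{"name": "nudge_tcp", "arguments": {"motion": "0.001,-0.001,0.04,0,0,0 | 0.001,-0.001,0.08,0,0,0 | 0.001,-0.001,0.11,0,0,0 | 0.001,-0.001,0.13,0,0,0 | 0.001,-0.001,0.138,0,0,0 | 0.001,-0.001,0.138,0,0,0"}}

```text
clock: 2.2
tcp_pos: [0.5013, 0.2205, 0.1654]
orientation: [-0.0, 0.727, 0.686, -0.0]
wrist_force: [-0.3, 0.4, 0.5]
finger_gap: 0.0854
grip_force: 0.0
```

{"name": "nudge_tcp", "arguments": {"motion": "0,0,0,0,0,0 | 0,0,0,0,0,0 | 0,0,0,0,0,0 | 0,0,0,0,0,0 | 0,0,0,0,0,0 | 0,0,0,0,0,0", "aperture": 0.02, "clamp_n": 70}}

```text
clock: 2.95
tcp_pos: [0.5025, 0.2198, 0.1668]
orientation: [0.0, 0.728, 0.686, 0.001]
wrist_force: [-1.3, -0.5, 5.1]
finger_gap: 0.041
grip_force: 69.9
```

{"name": "nudge_tcp", "arguments": {"motion": "0,0,0,0,0,0 | 0,0,-0.01,0,0,0 | 0,0,-0.02,0,0,0 | 0,0,-0.03,0,0,0 | 0,0,-0.03,0,0,0"}}

```text
clock: 3.58
tcp_pos: [0.5026, 0.2198, 0.1964]
orientation: [0.0, 0.728, 0.686, 0.001]
wrist_force: [0.7, 0.4, -3.7]
finger_gap: 0.0407
grip_force: 70.7
```

{"name": "nudge_tcp", "arguments": {"motion": "0,0,-0.03,0,0,0 | 0,0,-0.06,0,0,0 | 0,0,-0.1,0,0,0 | 0,0,-0.13,0,0,0 | 0,0,-0.16,0,0,0 | 0,0,-0.175,0,0,0 | 0,0,-0.175,0,0,0"}}

```text
clock: 4.45
tcp_pos: [0.5024, 0.2197, 0.3712]
orientation: [0.0, 0.728, 0.686, 0.001]
wrist_force: [-0.8, 0.1, -3.4]
finger_gap: 0.0409
grip_force: 71.1
```

```bash
python3 - <<'E'
from h import *
from workcell import env
print(env.get_state()["joint_pos"].round(3))
c=env.read_camera("scene"); cv2.imwrite("pics/s2.png",cv2.resize(c["image"][0:260,60:400,::-1],None,fx=2,fy=2))
E
```

```text
[0.266 0.258 0.257 1.568 0.    1.897]
```

View pics/s2.png

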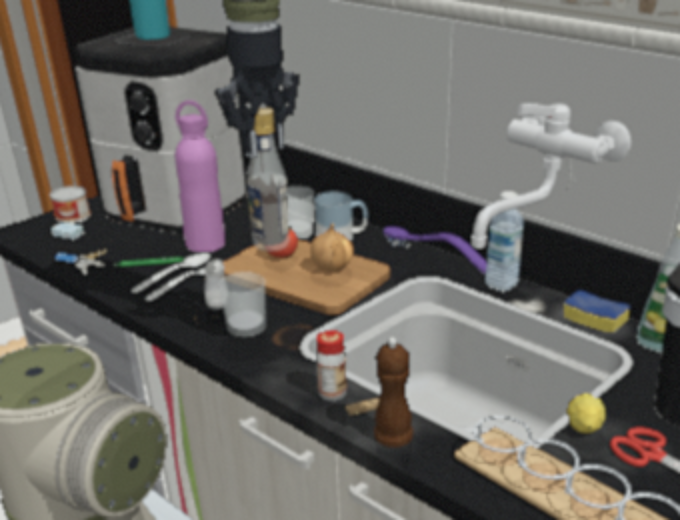

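The bottle hangs upright at crop (268,180) and the other items haven't moved. Carrying it high to the far end of the rack.

{"name": "nudge_tcp", "arguments": {"motion": "-0.02,0,0,0,0,0 | -0.06,0,0,0,0,0 | -0.1,0.005,0,0,0,0 | -0.15,0.01,0,0,0,0 | -0.2,0.01,0,0,0,0 | -0.25,0.015,0,0,0,0 | -0.3,0.02,0,0,0,0 | -0.35,0.02,0,0,0,0"}}

```text
clock: 5.5
tcp_pos: [0.4998, -0.1333, 0.3691]
orientation: [-0.001, 0.728, 0.685, -0.0]
wrist_force: [1.2, -0.1, -4.2]
finger_gap: 0.0407
grip_force: 71.1
```

{"name": "nudge_tcp", "arguments": {"motion": "-0.05,0,0,0,0,0 | -0.1,0.005,0,0,0,0 | -0.15,0.01,0,0,0,0 | -0.2,0.01,0,0,0,0 | -0.25,0.015,0,0,0,0 | -0.29,0.017,0,0,0,0 | -0.32,0.017,0,0,0,0 | -0.328,0.017,0,0,0,0"}}

```text
clock: 6.5
tcp_pos: [0.4965, -0.4619, 0.3679]
orientation: [-0.002, 0.729, 0.684, -0.0]
wrist_force: [-0.3, 0.9, -3.3]
finger_gap: 0.0411
grip_force: 71.1
```

{"name": "nudge_tcp", "arguments": {"motion": "0,0,0,0,0,0 | 0,0,0,0,0,0 | 0,0,0,0,0,0"}}

```text
clock: 6.88
tcp_pos: [0.4985, -0.4582, 0.3709]
orientation: [0.0, 0.728, 0.686, 0.0]
wrist_force: [0.6, 0.3, -3.6]
finger_gap: 0.041
grip_force: 71.1
```

```bash
python3 - <<'E'
from h import *
from workcell import env
print(env.get_state()["joint_pos"].round(3))
c=env.read_camera("wrist"); cv2.imwrite("pics/w3.png",c["image"][:,:,::-1])
for k,p in dict(a=[.5166,-.224],b=[.511,-.3024],c=[.504,-.3796],d=[.4984,-.4582]).items(): print(k,proj(c,p+[.048]).round(1),proj(c,p+[.016]).round(1))
pickle.dump(c,open("w3.pkl","wb"))
E
```

```text
[-0.862  0.561  0.714  1.723  0.     0.768]
a [261.9 -14.3] [261.6  -5.4]
b [261.   48.8] [260.8  52.7]
c [259.3 103.9] [259.2 103.9]
d [258.7 154. ] [258.7 150.7]
```

View pics/w3.png

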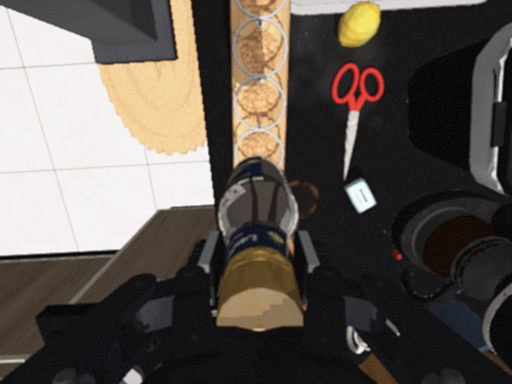

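Rings c (260,103) and b (260,47) match predictions within 2 px, and the bottle hangs straight. Lowering.

{"name": "nudge_tcp", "arguments": {"motion": "0,0,0.04,0,0,0 | 0,0,0.08,0,0,0 | 0,0,0.11,0,0,0 | 0,0,0.13,0,0,0 | 0,0,0.14,0,0,0 | 0,0,0.15,0,0,0 | 0,0,0.16,0,0,0 | 0,0,0.17,0,0,0"}}

```text
clock: 7.92
tcp_pos: [0.4984, -0.4596, 0.2002]
orientation: [0.001, 0.728, 0.686, 0.0]
wrist_force: [0.0, -0.4, -3.8]
finger_gap: 0.0409
grip_force: 71.1
```

{"name": "nudge_tcp", "arguments": {"motion": "0,0,0.005,0,0,0 | 0,0,0.01,0,0,0 | 0,0,0.014,0,0,0 | 0,0,0.016,0,0,0 | 0,0,0.016,0,0,0"}}

```text
clock: 8.55
tcp_pos: [0.4982, -0.4594, 0.1842]
orientation: [-0.0, 0.728, 0.686, 0.0]
wrist_force: [0.4, 0.2, -3.5]
finger_gap: 0.0411
grip_force: 71.1
```

```bash
python3 - <<'E'
from h import *
from workcell import env
print(env.get_state()["joint_pos"].round(3))
c=env.read_camera("scene"); cv2.imwrite("pics/s4.png",cv2.resize(c["image"][130:300,270:430,::-1],None,fx=3.5,fy=3.5))
E
```

```text
[-0.863  0.54   0.222  1.253  0.     0.768]
```

View pics/s4.png

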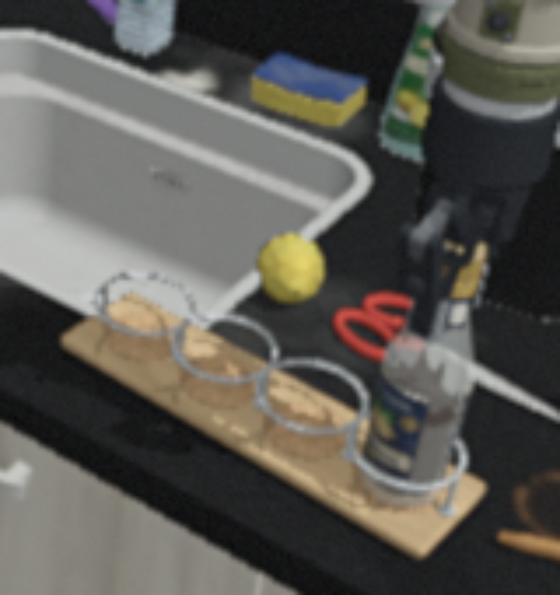

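The bottle is inside ring d (415,470), just above the cork. Lowering to contact.

{"name": "nudge_tcp", "arguments": {"motion": "0,0,0.001,0,0,0 | 0,0,0.002,0,0,0 | 0,0,0.002,0,0,0"}}

```text
clock: 8.98
tcp_pos: [0.4983, -0.4597, 0.1829]
orientation: [0.001, 0.728, 0.686, -0.0]
wrist_force: [-0.6, -0.6, 0.6]
finger_gap: 0.0409
grip_force: 71.7
```

{"name": "nudge_tcp", "arguments": {"motion": "0,0,0.001,0,0,0 | 0,0,0.002,0,0,0 | 0,0,0.002,0,0,0"}}

```text
clock: 9.35
tcp_pos: [0.4984, -0.4601, 0.1829]
orientation: [0.002, 0.728, 0.685, -0.0]
wrist_force: [-2.5, 2.0, 8.2]
finger_gap: 0.0409
grip_force: 73.2
```

{"name": "nudge_tcp", "arguments": {"motion": "0,0,-0.002,0,0,0 | 0,0,-0.002,0,0,0"}}

```text
clock: 9.6
tcp_pos: [0.4983, -0.4597, 0.1829]
orientation: [0.001, 0.728, 0.686, -0.0]
wrist_force: [-2.0, 0.5, 3.8]
finger_gap: 0.0408
grip_force: 72.3
```

{"name": "nudge_tcp", "arguments": {"motion": "0,0,0,0,0,0 | 0,0,0,0,0,0 | 0,0,0,0,0,0 | 0,0,0,0,0,0", "aperture": 0.085}}

```text
clock: 10.1
tcp_pos: [0.4982, -0.4593, 0.1821]
orientation: [-0.0, 0.728, 0.686, 0.0]
wrist_force: [0.8, -0.1, -0.3]
finger_gap: 0.085
grip_force: 0.0
```

{"name": "nudge_tcp", "arguments": {"motion": "0,0,-0.01,0,0,0 | 0,0,-0.03,0,0,0 | 0,0,-0.06,0,0,0 | 0,0,-0.09,0,0,0 | 0,0,-0.11,0,0,0 | 0.04,0,-0.12,0,0,0 | 0.08,0,-0.12,0,0,0 | 0.08,0,-0.12,0,0,0"}}

```text
clock: 11.1
tcp_pos: [0.5034, -0.3771, 0.3042]
orientation: [0.001, 0.727, 0.687, 0.0]
wrist_force: [0.1, -0.9, 1.1]
finger_gap: 0.0848
grip_force: 0.0
```

```bash
python3 - <<'E'
from h import *
from workcell import env
c=env.read_camera("scene"); cv2.imwrite("pics/s5.png",cv2.resize(c["image"][130:300,230:430,::-1],None,fx=3.5,fy=3.5))
for p in ([.4984,-.4582,.016+.207],[.4984,-.4582,.016]): print(((proj(c,p)-[230,130])*3.5).round(1))
E
```

```text
[595.6 244.4]
[536.4 479.6]
```

View pics/s5.png

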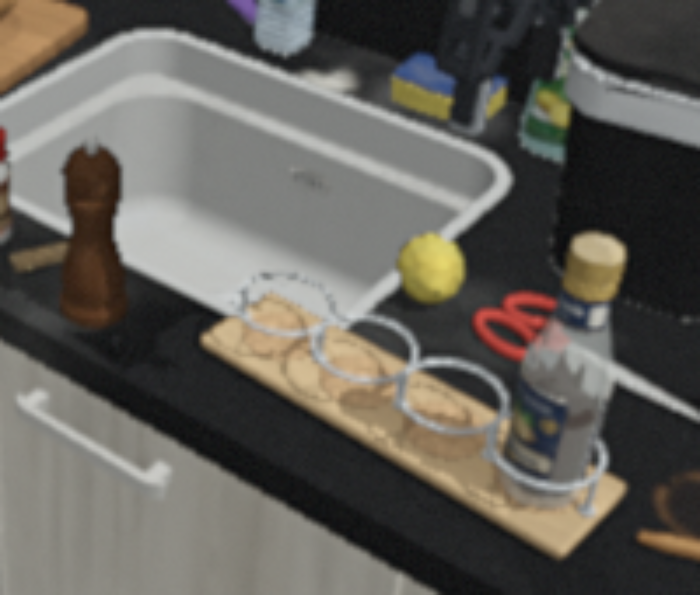

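Bottle stands upright in ring d, cap at (598,245) against predicted (596,244). Next, the mill.

{"name": "nudge_tcp", "arguments": {"motion": "0.05,-0.01,0,0,0,0 | 0.1,-0.02,0,0,0,0 | 0.16,-0.03,0,0,0,0 | 0.21,-0.045,0,0,0,0 | 0.26,-0.06,0,0,0,0 | 0.297,-0.066,0,0,0,0 | 0.297,-0.066,0,0,0,0 | 0.297,-0.066,0,0,0,0"}}

```text
clock: 12.15
tcp_pos: [0.4556, -0.0801, 0.3026]
orientation: [0.001, 0.728, 0.685, 0.0]
wrist_force: [-0.2, 0.2, -0.8]
finger_gap: 0.0847
grip_force: 0.0
```

```bash
python3 - <<'E'
from h import *
from workcell import env
c=env.read_camera("wrist"); g=c["image"]; u,v=proj(c,[.4555,-.077,.168]); print(u,v,env.get_state()["tcp_pos"])
x,y=int(u)-50,int(v)-50; im=g[y:y+100,x:x+100]; cv2.imwrite("pics/w6.png",cv2.resize(im[:,:,::-1],None,fx=5,fy=5))
E
```

```text
258.8083760575965 184.64941415611653 [ 0.45553882 -0.08034256  0.30239479]
```

View pics/w6.png

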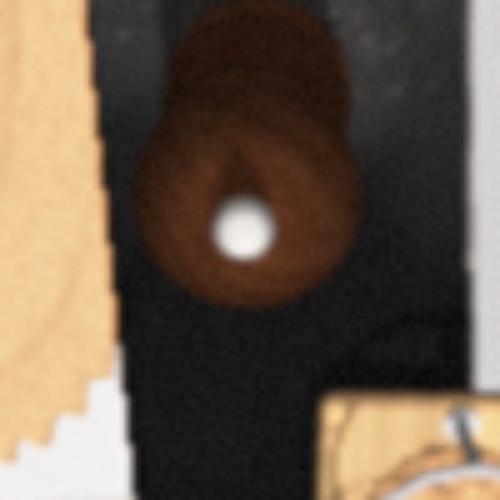

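Knob at image (257,180) versus predicted (259,185); shifting +5 mm in y and descending.

{"name": "nudge_tcp", "arguments": {"motion": "0.005,-0.001,0.04,0,0,0 | 0.005,-0.001,0.08,0,0,0 | 0.005,-0.001,0.11,0,0,0 | 0.005,-0.001,0.14,0,0,0 | 0.005,-0.001,0.155,0,0,0 | 0.005,-0.001,0.165,0,0,0 | 0.005,-0.001,0.165,0,0,0"}}

```text
clock: 13.08
tcp_pos: [0.4543, -0.0744, 0.1372]
orientation: [-0.0, 0.728, 0.685, -0.0]
wrist_force: [-0.3, 0.2, -0.7]
finger_gap: 0.0847
grip_force: 0.0
```

{"name": "nudge_tcp", "arguments": {"motion": "0,0,0,0,0,0 | 0,0,0,0,0,0 | 0,0,0,0,0,0 | 0,0,0,0,0,0 | 0,0,0,0,0,0 | 0,0,0,0,0,0", "aperture": 0.02, "clamp_n": 50}}

```text
clock: 13.82
tcp_pos: [0.4549, -0.0743, 0.1385]
orientation: [0.001, 0.728, 0.686, 0.0]
wrist_force: [-1.8, -0.6, 5.3]
finger_gap: 0.0468
grip_force: 50.8
```

{"name": "nudge_tcp", "arguments": {"motion": "0,0,0,0,0,0 | 0,0,-0.01,0,0,0 | 0,0,-0.03,0,0,0 | 0,0,-0.06,0,0,0 | 0,0,-0.08,0,0,0 | 0,0,-0.1,0,0,0 | 0,0,-0.1,0,0,0"}}

```text
clock: 14.7
tcp_pos: [0.4552, -0.0743, 0.2389]
orientation: [0.001, 0.728, 0.686, 0.001]
wrist_force: [0.1, 0.0, -1.9]
finger_gap: 0.0467
grip_force: 51.7
```

{"name": "nudge_tcp", "arguments": {"motion": "-0.03,0.01,0,0,0,0 | -0.08,0.02,0,0,0,0 | -0.13,0.03,0,0,0,0 | -0.18,0.045,0,0,0,0 | -0.23,0.06,0,0,0,0 | -0.27,0.067,0,0,0,0 | -0.295,0.067,0,0,0,0 | -0.303,0.067,0,0,0,0"}}

```text
clock: 15.7
tcp_pos: [0.5023, -0.3816, 0.2355]
orientation: [-0.001, 0.729, 0.685, 0.0]
wrist_force: [-0.0, 1.3, -1.9]
finger_gap: 0.0469
grip_force: 51.8
```

{"name": "nudge_tcp", "arguments": {"motion": "0,0,0,0,0,0 | 0,0,0,0,0,0 | 0,0,0,0,0,0"}}

```text
clock: 16.08
tcp_pos: [0.5031, -0.3794, 0.2376]
orientation: [0.0, 0.728, 0.686, 0.0]
wrist_force: [0.1, -0.4, -1.8]
finger_gap: 0.0469
grip_force: 51.8
```

```bash
python3 - <<'E'
from h import *
from workcell import env
c=env.read_camera("scene"); cv2.imwrite("pics/s7.png",cv2.resize(c["image"][130:300,270:430,::-1],None,fx=3.5,fy=3.5))
p=env.get_state()["tcp_pos"]; print(((proj(c,p-[0,0,.138])-[270,130])*3.5).round(1))
E
```

```text
[319.1 339.8]
```

View pics/s7.png

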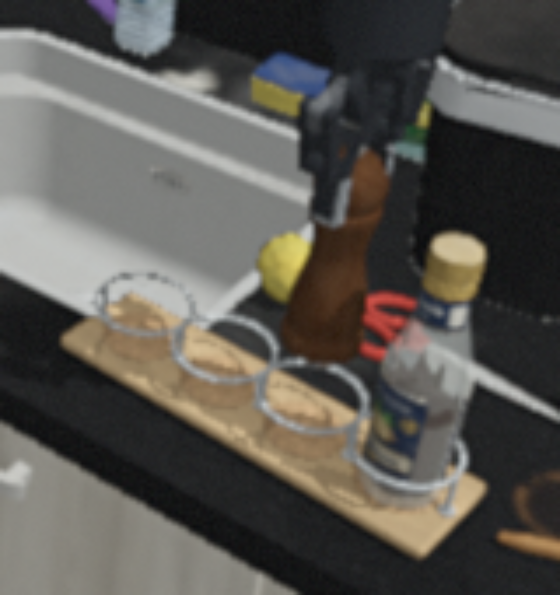

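Mill hangs over ring c with its foot at crop (322,345), predicted (319,340). Lowering.

{"name": "nudge_tcp", "arguments": {"motion": "0,0,0.02,0,0,0 | 0,0,0.04,0,0,0 | 0,0,0.05,0,0,0 | 0,0,0.06,0,0,0 | 0,0,0.07,0,0,0 | 0,0,0.077,0,0,0 | 0,0,0.081,0,0,0 | 0,0,0.081,0,0,0"}}

```text
clock: 17.12
tcp_pos: [0.5029, -0.3805, 0.1561]
orientation: [-0.0, 0.728, 0.686, 0.0]
wrist_force: [-0.2, 0.7, -1.2]
finger_gap: 0.0468
grip_force: 51.8
```

{"name": "nudge_tcp", "arguments": {"motion": "0,0,0.001,0,0,0 | 0,0,0.002,0,0,0 | 0,0,0.003,0,0,0 | 0,0,0.003,0,0,0"}}

```text
clock: 17.62
tcp_pos: [0.5032, -0.3811, 0.1546]
orientation: [0.001, 0.728, 0.686, -0.0]
wrist_force: [-1.7, -0.6, 6.2]
finger_gap: 0.047
grip_force: 52.3
```

{"name": "nudge_tcp", "arguments": {"motion": "0,0,-0.002,0,0,0 | 0,0,-0.002,0,0,0"}}

```text
clock: 17.88
tcp_pos: [0.5029, -0.3803, 0.155]
orientation: [-0.0, 0.728, 0.686, 0.0]
wrist_force: [0.5, 0.7, -1.7]
finger_gap: 0.0466
grip_force: 51.8
```

{"name": "nudge_tcp", "arguments": {"motion": "0,0,0,0,0,0 | 0,0,0,0,0,0 | 0,0,0,0,0,0 | 0,0,0,0,0,0", "aperture": 0.085}}

```text
clock: 18.38
tcp_pos: [0.503, -0.3805, 0.1553]
orientation: [0.0, 0.728, 0.686, 0.0]
wrist_force: [-0.2, -0.1, -0.9]
finger_gap: 0.0849
grip_force: 0.0
```

{"name": "nudge_tcp", "arguments": {"motion": "0,0,-0.01,0,0,0 | 0,0,-0.03,0,0,0 | 0,0,-0.06,0,0,0 | 0,0,-0.08,0,0,0 | 0.04,0,-0.08,0,0,0 | 0.08,0,-0.08,0,0,0 | 0.13,-0.02,-0.08,0,0,0 | 0.18,-0.03,-0.08,0,0,0"}}

```text
clock: 19.38
tcp_pos: [0.4832, -0.1977, 0.2361]
orientation: [0.0, 0.728, 0.685, 0.0]
wrist_force: [0.7, -0.2, 0.1]
finger_gap: 0.0849
grip_force: 0.0
```

{"name": "nudge_tcp", "arguments": {"motion": "0.05,0,0,0,0,0 | 0.1,-0.01,0,0,0,0 | 0.15,-0.015,0,0,0,0 | 0.2,-0.02,0,0,0,0 | 0.25,-0.026,0,0,0,0 | 0.27,-0.026,0,0,0,0 | 0.27,-0.026,0,0,0,0"}}

```text
clock: 20.25
tcp_pos: [0.4741, 0.0734, 0.2362]
orientation: [0.0, 0.727, 0.687, 0.001]
wrist_force: [0.3, 0.3, -0.1]
finger_gap: 0.0849
grip_force: 0.0
```

```bash
python3 - <<'E'
from h import *
from workcell import env
print(env.get_state()["joint_pos"].round(3),env.get_state()["tcp_pos"])
c=env.read_camera("wrist"); u,v=proj(c,[.4745,.071,.106]);
x,y=int(u)-50,int(v)-50; im=c["image"][y:y+100,x:x+100]
m=cv2.inRange(cv2.cvtColor(im,cv2.COLOR_RGB2HSV),(0,120,120),(8,255,255)); print(u,v,x,y,cv2.boundingRect(m)); 
c2=env.read_camera("scene"); a=cv2.resize(c2["image"][130:300,230:430,::-1],None,fx=2,fy=2); b=cv2.resize(im[:,:,::-1],(340,340)); cv2.imwrite("pics/m8.png",np.hstack([a,b]))
print(((proj(c2,[.504,-.3796,.186])-[230,130])*2).round(1))
E
```

```text
[-0.014  0.135 -0.225  1.21   0.     1.614] [0.47411341 0.07335034 0.23616077]
259.5977746635793 191.3389990813653 209 141 (29, 22, 45, 49)
[273.6 137.6]
```

View pics/m8.png

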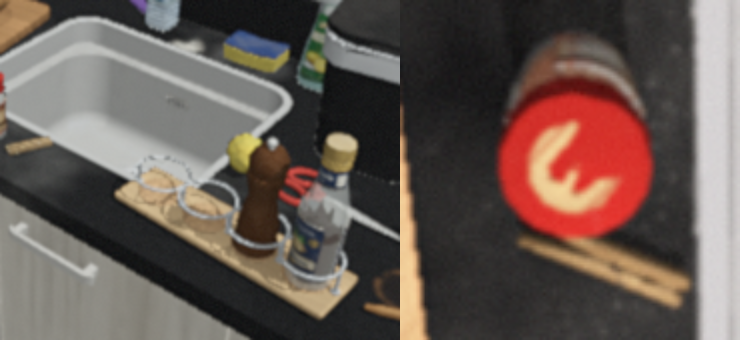

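Mill stands in ring c, knob at (272,142). Jar cap at wrist pixel (260.5,189.5) is on target within 2 mm. Grasping the jar.

{"name": "nudge_tcp", "arguments": {"motion": "-0.001,0.001,0.04,0,0,0 | -0.001,0.001,0.08,0,0,0 | -0.001,0.001,0.11,0,0,0 | -0.001,0.001,0.14,0,0,0 | -0.001,0.001,0.15,0,0,0 | -0.001,0.001,0.158,0,0,0 | -0.001,0.001,0.158,0,0,0"}}

```text
clock: 21.22
tcp_pos: [0.4753, 0.0706, 0.0777]
orientation: [0.0, 0.728, 0.685, 0.0]
wrist_force: [-1.0, -0.4, -0.0]
finger_gap: 0.0849
grip_force: 0.0
```

{"name": "nudge_tcp", "arguments": {"motion": "0,0,0,0,0,0 | 0,0,0,0,0,0 | 0,0,0,0,0,0 | 0,0,0,0,0,0 | 0,0,0,0,0,0 | 0,0,0,0,0,0", "aperture": 0.02, "clamp_n": 40}}

```text
clock: 21.98
tcp_pos: [0.4756, 0.071, 0.0781]
orientation: [0.001, 0.728, 0.686, 0.001]
wrist_force: [-0.6, -0.3, 5.4]
finger_gap: 0.0436
grip_force: 40.2
```

{"name": "nudge_tcp", "arguments": {"motion": "0,0,0,0,0,0 | 0,0,-0.01,0,0,0 | 0,0,-0.03,0,0,0 | 0,0,-0.06,0,0,0 | 0,0,-0.08,0,0,0 | 0,0,-0.1,0,0,0 | 0,0,-0.1,0,0,0"}}

```text
clock: 22.85
tcp_pos: [0.476, 0.071, 0.1789]
orientation: [0.001, 0.728, 0.686, 0.001]
wrist_force: [-0.3, 0.0, -1.8]
finger_gap: 0.0436
grip_force: 41.0
```

{"name": "nudge_tcp", "arguments": {"motion": "-0.03,0.01,0,0,0,0 | -0.09,0.02,0,0,0,0 | -0.15,0.03,0,0,0,0 | -0.21,0.04,0,0,0,0 | -0.27,0.05,0,0,0,0 | -0.32,0.057,0,0,0,0 | -0.355,0.057,0,0,0,0 | -0.371,0.057,0,0,0,0"}}

```text
clock: 23.85
tcp_pos: [0.5088, -0.3043, 0.1758]
orientation: [-0.001, 0.729, 0.685, -0.0]
wrist_force: [-0.7, 0.1, -1.5]
finger_gap: 0.0436
grip_force: 41.0
```

{"name": "nudge_tcp", "arguments": {"motion": "0,0,0,0,0,0 | 0,0,0,0,0,0 | 0,0,0,0,0,0"}}

```text
clock: 24.22
tcp_pos: [0.5098, -0.3013, 0.1774]
orientation: [-0.0, 0.727, 0.686, 0.0]
wrist_force: [-1.2, -0.3, -0.8]
finger_gap: 0.0437
grip_force: 41.0
```

{"name": "nudge_tcp", "arguments": {"motion": "0,0,0.02,0,0,0 | 0,0,0.04,0,0,0 | 0,0,0.05,0,0,0 | 0,0,0.06,0,0,0 | 0,0,0.07,0,0,0 | 0,0,0.078,0,0,0 | 0,0,0.08,0,0,0 | 0,0,0.08,0,0,0"}}

```text
clock: 25.22
tcp_pos: [0.5097, -0.3029, 0.0973]
orientation: [0.0, 0.728, 0.686, 0.0]
wrist_force: [0.3, -0.1, -1.1]
finger_gap: 0.0439
grip_force: 41.0
```

{"name": "nudge_tcp", "arguments": {"motion": "0,0,0.001,0,0,0 | 0,0,0.002,0,0,0 | 0,0,0.004,0,0,0 | 0,0,0.004,0,0,0"}}

```text
clock: 25.72
tcp_pos: [0.5099, -0.303, 0.0942]
orientation: [0.001, 0.728, 0.686, 0.0]
wrist_force: [-0.9, 0.5, 4.6]
finger_gap: 0.0438
grip_force: 41.3
```

{"name": "nudge_tcp", "arguments": {"motion": "0,0,-0.001,0,0,0 | 0,0,-0.001,0,0,0"}}

```text
clock: 25.98
tcp_pos: [0.5097, -0.3028, 0.0942]
orientation: [0.0, 0.728, 0.686, 0.0]
wrist_force: [-0.6, 0.3, 0.7]
finger_gap: 0.0438
grip_force: 41.1
```

{"name": "nudge_tcp", "arguments": {"motion": "0,0,0,0,0,0 | 0,0,0,0,0,0 | 0,0,0,0,0,0 | 0,0,0,0,0,0", "aperture": 0.085}}

```text
clock: 26.48
tcp_pos: [0.5096, -0.3028, 0.0942]
orientation: [-0.0, 0.728, 0.686, 0.0]
wrist_force: [-0.5, 0.4, 0.7]
finger_gap: 0.0849
grip_force: 0.0
```

{"name": "nudge_tcp", "arguments": {"motion": "0,0,-0.01,0,0,0 | 0,0,-0.03,0,0,0 | 0,0,-0.08,0,0,0 | 0,0,-0.13,0,0,0 | 0.04,0,-0.145,0,0,0 | 0.1,0,-0.145,0,0,0 | 0.15,0,-0.145,0,0,0 | 0.2,0,-0.145,0,0,0"}}

```text
clock: 27.48
tcp_pos: [0.5217, -0.1017, 0.2404]
orientation: [0.001, 0.728, 0.685, 0.0]
wrist_force: [0.2, 0.3, -0.4]
finger_gap: 0.0848
grip_force: 0.0
```

{"name": "nudge_tcp", "arguments": {"motion": "0.05,0,0,0,0,0 | 0.1,0,0,0,0,0 | 0.15,0,0,0,0,0 | 0.2,0,0,0,0,0 | 0.25,-0.005,0,0,0,0 | 0.3,-0.01,0,0,0,0 | 0.35,-0.01,0,0,0,0 | 0.4,-0.012,0,0,0,0"}}

```text
clock: 28.48
tcp_pos: [0.5337, 0.2986, 0.2403]
orientation: [0.0, 0.728, 0.686, 0.001]
wrist_force: [1.0, -0.8, -0.9]
finger_gap: 0.0848
grip_force: 0.0
```

{"name": "nudge_tcp", "arguments": {"motion": "0.05,0,0,0,0,0 | 0.1,0,0,0,0,0 | 0.13,0,0,0,0,0 | 0.136,0,0,0,0,0 | 0.136,0,0,0,0,0 | 0.136,0,0,0,0,0"}}

```text
clock: 29.22
tcp_pos: [0.542, 0.4314, 0.2398]
orientation: [0.0, 0.728, 0.685, -0.0]
wrist_force: [0.1, -0.4, 0.4]
finger_gap: 0.085
grip_force: 0.0
```

```bash
python3 - <<'E'
from h import *
from workcell import env
print(env.get_state()["joint_pos"].round(3),env.get_state()["tcp_pos"])
c=env.read_camera("wrist"); u,v=proj(c,[.542,.4325,.088]);
x,y=int(u)-50,int(v)-50; im=c["image"][y:y+100,x:x+100]; print(u,v,x,y)
c2=env.read_camera("scene"); a=cv2.resize(c2["image"][130:300,230:430,::-1],None,fx=2,fy=2); b=cv2.resize(im[:,:,::-1],(340,340)); cv2.imwrite("pics/m9.png",np.hstack([a,b]))
print(((proj(c2,[.511,-.3024,.122])-[230,130])*2).round(1))
E
```

```text
[ 0.557  0.559  0.39   1.401 -0.     2.189] [0.5419737  0.43135921 0.23976   ]
259.0939019863695 181.79917873436085 209 131
[214.5 152.9]
```

View pics/m9.png

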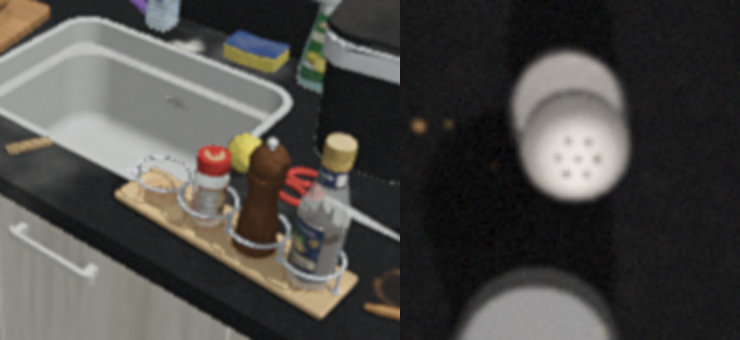

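Jar stands in ring b (213,158). Shaker dome at wrist pixel (261,177), so I shift about +4 mm in y; the glass is at the bottom, clear of the finger line.

{"name": "nudge_tcp", "arguments": {"motion": "0.004,0.001,0.04,0,0,0 | 0.004,0.001,0.08,0,0,0 | 0.004,0.001,0.11,0,0,0 | 0.004,0.001,0.14,0,0,0 | 0.004,0.001,0.155,0,0,0 | 0.004,0.001,0.166,0,0,0 | 0.004,0.001,0.166,0,0,0"}}

```text
clock: 30.2
tcp_pos: [0.543, 0.4363, 0.0732]
orientation: [-0.0, 0.728, 0.685, -0.0]
wrist_force: [0.1, 0.4, 0.6]
finger_gap: 0.085
grip_force: 0.0
```

{"name": "nudge_tcp", "arguments": {"motion": "0,0,0,0,0,0 | 0,0,0,0,0,0 | 0,0,0,0,0,0 | 0,0,0,0,0,0 | 0,0,0,0,0,0 | 0,0,0,0,0,0", "aperture": 0.02, "clamp_n": 40}}

```text
clock: 30.95
tcp_pos: [0.5431, 0.437, 0.0745]
orientation: [-0.0, 0.728, 0.686, 0.001]
wrist_force: [-1.2, 0.5, 5.6]
finger_gap: 0.033
grip_force: 38.9
```

{"name": "nudge_tcp", "arguments": {"motion": "0,0,0,0,0,0 | 0,0,-0.01,0,0,0 | 0,0,-0.03,0,0,0 | 0,0,-0.07,0,0,0 | 0,0,-0.11,0,0,0 | 0,0,-0.145,0,0,0 | 0,0,-0.16,0,0,0 | 0,0,-0.16,0,0,0"}}

```text
clock: 31.95
tcp_pos: [0.5435, 0.4368, 0.234]
orientation: [0.0, 0.728, 0.686, 0.001]
wrist_force: [0.8, 0.4, -2.1]
finger_gap: 0.0331
grip_force: 38.4
```

{"name": "nudge_tcp", "arguments": {"motion": "-0.03,0,0,0,0,0 | -0.08,0,0,0,0,0 | -0.13,0,0,0,0,0 | -0.18,0.005,0,0,0,0 | -0.23,0.005,0,0,0,0 | -0.28,0.005,0,0,0,0 | -0.33,0.01,0,0,0,0 | -0.38,0.01,0,0,0,0"}}

```text
clock: 32.95
tcp_pos: [0.5291, 0.055, 0.2311]
orientation: [-0.001, 0.728, 0.686, -0.001]
wrist_force: [0.0, -0.6, -1.5]
finger_gap: 0.0333
grip_force: 38.4
```

{"name": "nudge_tcp", "arguments": {"motion": "-0.05,0,0,0,0,0 | -0.1,0,0,0,0,0 | -0.15,0,0,0,0,0 | -0.2,0.003,0,0,0,0 | -0.245,0.003,0,0,0,0 | -0.27,0.003,0,0,0,0 | -0.282,0.003,0,0,0,0 | -0.282,0.003,0,0,0,0"}}

```text
clock: 33.95
tcp_pos: [0.5157, -0.2249, 0.232]
orientation: [-0.001, 0.728, 0.685, -0.0]
wrist_force: [0.3, 0.2, -1.3]
finger_gap: 0.0329
grip_force: 38.4
```

{"name": "nudge_tcp", "arguments": {"motion": "0,0,0,0,0,0 | 0,0,0.04,0,0,0 | 0,0,0.07,0,0,0 | 0,0,0.08,0,0,0 | 0,0,0.08,0,0,0"}}

```text
clock: 34.58
tcp_pos: [0.5163, -0.2242, 0.1532]
orientation: [-0.0, 0.728, 0.686, -0.0]
wrist_force: [0.2, 0.5, -1.4]
finger_gap: 0.033
grip_force: 38.5
```

{"name": "nudge_tcp", "arguments": {"motion": "0,0,0.02,0,0,0 | 0,0,0.03,0,0,0 | 0,0,0.04,0,0,0 | 0,0,0.05,0,0,0 | 0,0,0.058,0,0,0 | 0,0,0.06,0,0,0 | 0,0,0.06,0,0,0"}}

```text
clock: 35.45
tcp_pos: [0.5163, -0.2251, 0.0932]
orientation: [-0.0, 0.728, 0.686, 0.0]
wrist_force: [0.1, 1.7, 0.1]
finger_gap: 0.0332
grip_force: 38.5
```

{"name": "nudge_tcp", "arguments": {"motion": "0,0,0.001,0,0,0 | 0,0,0.002,0,0,0 | 0,0,0.004,0,0,0 | 0,0,0.004,0,0,0"}}

```text
clock: 35.95
tcp_pos: [0.5167, -0.2252, 0.0905]
orientation: [0.001, 0.728, 0.686, 0.0]
wrist_force: [-1.1, 0.9, 6.8]
finger_gap: 0.0332
grip_force: 40.8
```

{"name": "nudge_tcp", "arguments": {"motion": "0,0,-0.002,0,0,0 | 0,0,-0.002,0,0,0"}}

```text
clock: 36.2
tcp_pos: [0.5164, -0.2251, 0.0913]
orientation: [0.0, 0.728, 0.686, 0.0]
wrist_force: [-1.2, -0.4, -1.1]
finger_gap: 0.0332
grip_force: 38.5
```

{"name": "nudge_tcp", "arguments": {"motion": "0,0,0,0,0,0 | 0,0,0,0,0,0 | 0,0,0,0,0,0 | 0,0,0,0,0,0", "aperture": 0.085}}

```text
clock: 36.7
tcp_pos: [0.5163, -0.2251, 0.0912]
orientation: [-0.0, 0.728, 0.686, 0.0]
wrist_force: [-0.6, 0.2, 0.5]
finger_gap: 0.085
grip_force: 0.0
```

{"name": "nudge_tcp", "arguments": {"motion": "0,0,-0.01,0,0,0 | 0,0,-0.03,0,0,0 | 0,0,-0.08,0,0,0 | 0,0,-0.13,0,0,0 | 0.05,0,-0.145,0,0,0 | 0.11,0,-0.145,0,0,0 | 0.17,0,-0.145,0,0,0 | 0.2,0,-0.145,0,0,0"}}

```text
clock: 37.7
tcp_pos: [0.5281, -0.0227, 0.2374]
orientation: [0.0, 0.727, 0.686, 0.001]
wrist_force: [1.0, -0.6, 0.1]
finger_gap: 0.0849
grip_force: 0.0
```

```bash
python3 - <<'E'
from h import *
from workcell import env
c=env.read_camera("scene"); a=cv2.resize(c["image"][100:300,230:430,::-1],None,fx=2,fy=2)
c2=env.read_camera("top"); b=cv2.resize(c2["image"][170:220,300:430,::-1],None,fx=3,fy=3); e=cv2.resize(c2["image"][160:220,90:220,::-1],None,fx=3,fy=3)
R=np.vstack([b,e]); R=cv2.copyMakeBorder(R,0,400-R.shape[0],0,0,0); cv2.imwrite("pics/end.png",np.hstack([a,R]))
for n,p in dict(d=[.4984,-.4582,.223],c=[.504,-.3796,.184],b=[.511,-.3024,.122],a=[.5166,-.224,.104]).items(): print(n,((proj(c,p)-[230,100])*2).round(), ((proj(c2,p)-[300,170])*3+[400,0]).round())
E
```

```text
d [340. 200.] [787.  59.]
c [273. 199.] [683.  58.]
b [215. 213.] [581.  57.]
a [165. 199.] [496.  54.]
```

View pics/end.png

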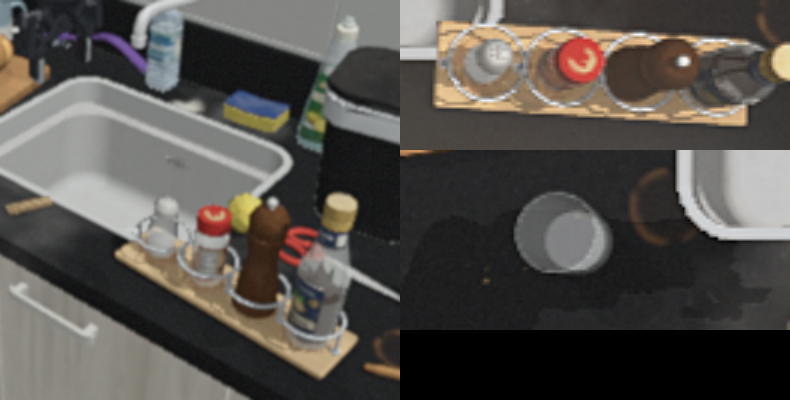

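The tops match predictions within about 4 px: shaker (165,200), jar (214,215), mill (272,203) and bottle (341,201) in the scene view. The glass is upright and unmoved. Handing in.

```bash
python3 -c "
from workcell import env
print(env.hand_in())"
```

```text
the job is handed in; nothing more can be done
None
```

I handed the job in at about 38 s; the hand-in returned no verdict, but my last pictures show the bottle, mill, jar and shaker upright in the rack, tallest to shortest toward the sink, and the glass unmoved.

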